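Put the rocking cylinder saddles away in the bench drawer

ROBOT

A 6-joint arm with a two-finger parallel gripper is mounted at the origin on the work surface. World frame = base frame: x ahead of the robot, y to its left, z up, the work surface at z = 0. Lengths are in m, angles in degrees, forces in N, time in s.
With the tool pointing down it reaches from about 0.4 to 0.825 m from the base axis. Payload 7 kg.
Tool frame: the origin (TCP) lies at the very end of the fingers, on their centre line; the grasp point (between the pads) lies hold_point_z behind it (hold_point_z is the distance from the TCP to the grasp point, in m); z points along the fingers, y is the line along which they close (so a half turn about z gives the same grasp; the last joint's range is limited). The gripper opens to 88 mm and grips with 3 to 60 N. Pads are 19 mm wide; open, the fingers measure 130 mm over their backs; the gripper's body (78 mm by 193 mm) begins 47 mm behind the grasp point.
Start: joints at [83.944, 20.546, 0.682, 0, -70.136, -16.507], TCP at [0.259, 0.623, 0.203] pointing down, gripper open.
Joint ranges: [-176.03, 176.03], [-82.01, 121.73], [-58.28, 71.71], [-173.87, 95.51], [-174.79, -0.11], [-173.66, 173.66]. Speed limits (degrees/s): [136.94, 136.94, 172.46, 180, 180, 180].

INTERFACE

Orientations are given as [roll, pitch, yaw] about the fixed x, y, z axes, in that order (R = Rz(yaw) Ry(pitch) Rx(roll)).
In Python, from plant import get_obs, snapshot, close_job, hold_point_z gives the robot as it stands.
- The arm moves only by the tool play_rows, never from a script. Its argument "commands" is a list that holds one entry, the list of rows, each a list of 7 numbers: the shift along the tool's x, y, z in cm, then the turn, a rotation vector about the tool's x, y, z in degrees, then the opening, from 0 (shut) to 1 (fully open). In form: [[[x, y, z, ax, ay, az, fingers], ...]]. A call has 1 to 20 rows; each row is the pose to reach, as a shift and turn from the pose commanded when the call began, along the tool's axes at that moment; what a row does not reach only later rows make up. A row lasts 1/12 s, in which the tool goes at most 41.7 mm and 7.16 degrees, less where a joint would pass 70% of its speed; a pose out of reach is approached as far as the arm can. A call with a gripper value outside its range is refused whole. The fingers move at their own pace and stop on an object; the grip force is fixed at half the most. Time passes only in rows, so rows that repeat a pose let the fingers close. It gives the time, the measured TCP pose, the force, the opening and the grip force at its end, in the units of the state.
- get_obs(): the state, without advancing time (a new reading comes with each control period).
- snapshot(name): name is "scene" or "top"; returns a dict with "frame" (400x640x3 uint8, red, green, blue), "camera_matrix" (3x3 intrinsics, pixels), "origin" and "attitude" of the camera in the world. Camera axes: x right, y down, z forward; pixel columns grow to the right and rows downward; lengths in m; the calibration is good to about 2 mm. A picture is of the moment at which its call begins. There is no depth.
- close_job(): hands the job in; it is judged then, once.
The state is a dict: "clock": time; "joint_pos": joint angles; "qvel": joint speeds; "tau": joint torques, N m; "tool_pos": TCP position; "orientation": TCP orientation; "force": force on the tool from outside, world axes, zero at the start; "moment": the same for the moment, N m; "opening": finger opening in m; "gripper_force": force on a finger pad.
Only numpy, scipy, OpenCV 4.12 (cv2) and the standard library are available. Lean on these libraries where they do the work, as an engineer would, in place of code of your own. Each camera call takes 0.05 s, during which the arm holds its last target. There are 200 camera calls.

TASK

Pull out the drawer of the bench unit and put every blue saddle block that is rocking on the bench into it, each one settled on its flat black foot with the groove up so that it no longer rocks. Then push the drawer fully shut. Leave the spray can, the padlock and the screwdriver where they are.

Things in the scene. Friction and masses are not known exactly. Their poses are not given: they have to be found in the camera images.
- saddle0: blue saddle block, 60 (x) by 60 (y) by 44 mm high (z), 250 g. Flat black-edged foot (x -23 to 30), V groove 26 wide, 14 deep along y on top, flat ends at y = +-30, flat front at x = 30, rounded back (radius 40 about y). Origin: centre of the foot's underside; z to the groove. Starts on its back, x up within 0.4 rad; pushed 60 mm at its top edge towards the foot, it rolls over onto it
- saddle1: blue saddle block, 60 (x) by 60 (y) by 44 mm high (z), 250 g. Flat black-edged foot (x -23 to 30), V groove 26 wide, 14 deep along y on top, flat ends at y = +-30, flat front at x = 30, rounded back (radius 40 about y). Origin: centre of the foot's underside; z to the groove. Starts on its back, x up within 0.4 rad; pushed 60 mm at its top edge towards the foot, it rolls over onto it
- saddle2: blue saddle block, 60 (x) by 60 (y) by 44 mm high (z), 250 g. Flat black-edged foot (x -23 to 30), V groove 26 wide, 14 deep along y on top, flat ends at y = +-30, flat front at x = 30, rounded back (radius 40 about y). Origin: centre of the foot's underside; z to the groove. Starts on its back, x up within 0.4 rad; pushed 60 mm at its top edge towards the foot, it rolls over onto it
- saddle3: blue saddle block, 60 (x) by 60 (y) by 44 mm high (z), 250 g. Flat black-edged foot (x -23 to 30), V groove 26 wide, 14 deep along y on top, flat ends at y = +-30, flat front at x = 30, rounded back (radius 40 about y). Origin: centre of the foot's underside; z to the groove. Starts on its back, x up within 0.4 rad; pushed 60 mm at its top edge towards the foot, it rolls over onto it
- unit_drawer0 (a joint): how far the drawer is pulled out: 0 shut, 0.15 m fully out; slides along the unit's -x axis (towards the robot), about 1 N of friction, no spring, stays where left
- unit_drawer0_handle (a point): middle of the drawer's steel bar handle: bar of 11 mm diameter, 120 mm long along the unit's y, its centre line 35 mm in front of the green drawer front, 48 mm above the bench; open to pinching or hooking from above. Its axes are those of the unit
- unit: grey steel bench drawer unit, fixed to the bench, 220 mm deep (x), 360 mm wide (y), 86 mm high, with one green-fronted drawer; origin: centre of its underside. The drawer opens towards -x of the unit
- spray_can: blue and yellow spray can with red cap, 62 mm across, 170 mm high, standing; origin: centre of its underside; to be left alone
- padlock: brass padlock lying flat, 60 mm by 55 mm by 28 mm, with steel shackle; origin: centre of the brass body's underside; to be left alone
- driver: screwdriver with red handle, lying on the bench, 26 mm high; origin: underside, mid-length, 200 mm long; to be left alone
- drawer_floor (a point): centre of the drawer's inner floor (moves with it), 22 mm above the bench; axes as the unit's (x points into it). Inside 175 (x) by 318 (y), walls 42 high over the floor; outer face of the green front 109 away in -x, its top 52 above the floor. Fully out, it is open above from its front to 56 in +x of here; the unit's top is 64 above the floor, its underside 52

How it is judged:
By the outcome, as a careful person would: the job done as asked, in the order asked, and still so for the second after the job is handed in, with the robot touching nothing.
Of saddle0, saddle1, saddle2, saddle3 only 3 to 4 are there at a start; the rules pass over those that are not, and their reading is None.
At some moment in a run one of saddle0, saddle1, saddle2, saddle3 may be knocked a few centimetres aside while the robot is not near it.
Once in a run the grip may slacken for a moment while it holds something.
It also fails if it takes over 210 s, if anything falls off the work surface, if the arm or the gripper's body presses on something with over 40 N, if the wrist force passes 120 N, or if a joint passes its speed limit or range.

## Working session

There is one attempt and no reset: what is moved stays moved. The work goes in short steps, Python scripts to look and compute and a tool call to move; the robot and the scene stay as the last step left them, time stands still between calls to the robot, and variables do not carry over. Pictures are saved under pics/ and viewed, at most 14 in all, crops included, and the job is handed in when it is done.

Besides the shell and the picture viewer there is one more tool, called after "Call:" as name(argument=value, ...), one argument or row to a line, values as JSON. play_rows: Moves the arm, as the interface text tells. Its arguments: {"type":"object","properties":{"commands":{"type":"array","items":{"type":"array","items":{"type":"array","items":{"type":"number"}}}}},"required":["commands"]}

```bash
ls; mkdir -p pics
cat > h.py <<'E'
import numpy as np, cv2
from plant import get_obs, snapshot, close_job, hold_point_z
from scipy.spatial.transform import Rotation as R
def snap(name,fn=None):
    s=snapshot(name)
    if fn: cv2.imwrite('pics/'+fn,s['frame'][:,:,::-1])
    return s
def cam(s):
    a=np.array(s['attitude'],float)
    Rm=a if a.shape==(3,3) else R.from_euler('xyz',a,degrees=True).as_matrix()
    return np.array(s['camera_matrix']),Rm,np.array(s['origin'])
def px2w(s,u,v,z):
    K,Rm,o=cam(s); d=Rm@np.linalg.inv(K)@[u,v,1]; return o+d*(z-o[2])/d[2]
def w2px(s,p):
    K,Rm,o=cam(s); q=K@Rm.T@(np.array(p)-o); return q[:2]/q[2]
E
python3 - <<'E'
from h import *
o=get_obs(); print(o); print(hold_point_z)
for n in('scene','top'):
    s=snap(n,n+'0.png'); print(s['camera_matrix'],s['origin'],s['attitude'])
E
```

```text
pics
{'clock': 0.0, 'joint_pos': array([ 8.39434293e+01,  2.05917723e+01,  6.33487522e-01, -2.20496430e-02,
       -7.01360783e+01, -1.65062653e+01]), 'qvel': array([ 0.04635756, -0.0585203 , -0.01620247,  0.02927264,  0.00590001,
       -0.04358947]), 'tau': array([-1.16601212e-03, -5.82713556e+01,  2.93051666e+01,  6.99746400e+00,
        6.97832205e-03, -1.57311024e-04]), 'tool_pos': array([0.25881381, 0.62282601, 0.20191068]), 'orientation': array([ 1.79903636e+02, -6.93956478e-03, -2.25703394e+01]), 'force': array([-0.25952142, -0.54963582,  0.24880823]), 'moment': array([ 0.0056295 ,  0.02408377, -0.00191655]), 'gripper_force': 0.0, 'opening': 0.0874913729219069}
0.0188
[[512.88214776   0.         325.39619278]
 [  0.         512.88214776 190.8950486 ]
 [  0.           0.           1.        ]] [ 0.97751231 -0.40943416  1.04434632] [-149.82995262   -0.37722643   46.81028583]
[[381.7260052    0.         325.56807017]
 [  0.         381.7260052  198.08402771]
 [  0.           0.           1.        ]] [ 0.4967339  -0.027385    1.12145191] [-177.84531352    0.47091253  -90.64413949]
```

View pics/top0.png

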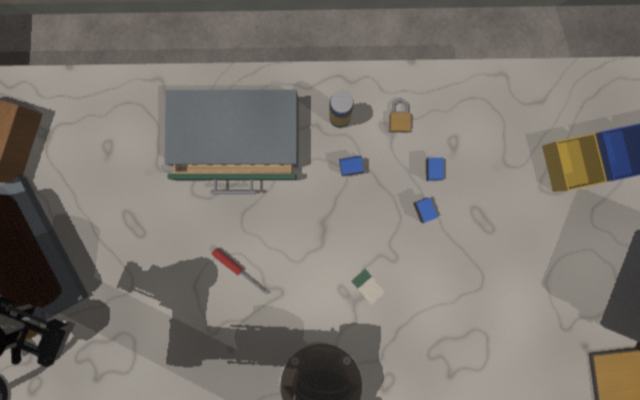

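View pics/scene0.png

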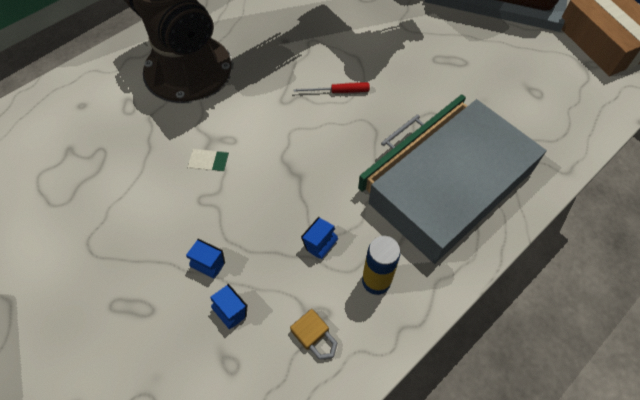

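Top view: the unit is centred near (232,125) with its handle at (238,188). The saddles are at (351,166), (436,169) and (427,210), the can at (341,108), the padlock at (400,120) and the driver at (240,268). The arm is out at the left. I'll enlarge crops next.

Run:
```python
from h import *
t=cv2.imread('pics/top0.png'); s=cv2.imread('pics/scene0.png')
a=cv2.resize(t[140:230,320:460],None,fx=4.2,fy=4.2,interpolation=cv2.INTER_CUBIC)
b=cv2.resize(s[205:335,175:350],None,fx=4.5,fy=4.5,interpolation=cv2.INTER_CUBIC)
cv2.imwrite('pics/c1.png',a);cv2.imwrite('pics/c2.png',b)
c=cv2.resize(t[80:200,155:310],None,fx=4.5,fy=4.5,interpolation=cv2.INTER_CUBIC)
cv2.imwrite('pics/c3.png',c)
print(a.shape,b.shape,c.shape)
```

```text
(378, 588, 3) (585, 788, 3) (540, 698, 3)
```

View pics/c1.png

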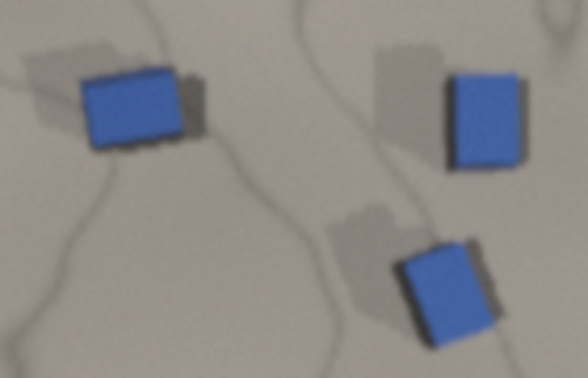

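View pics/c2.png

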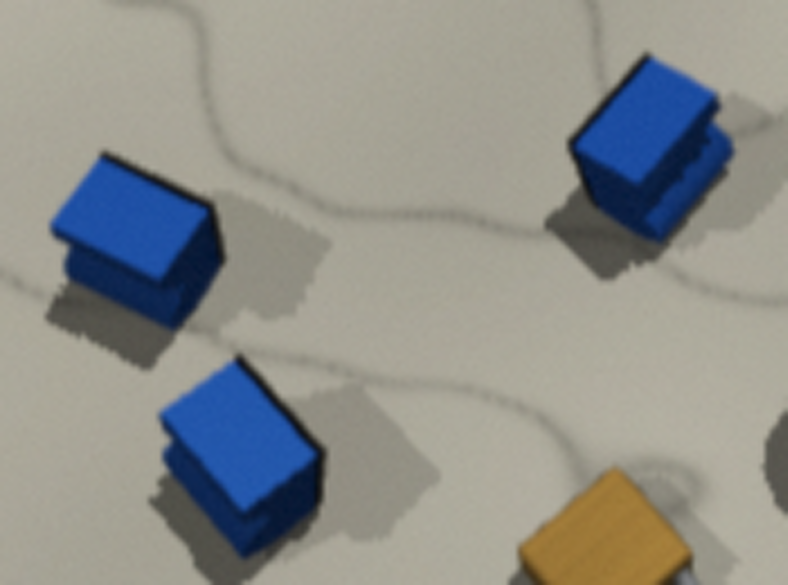

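View pics/c3.png

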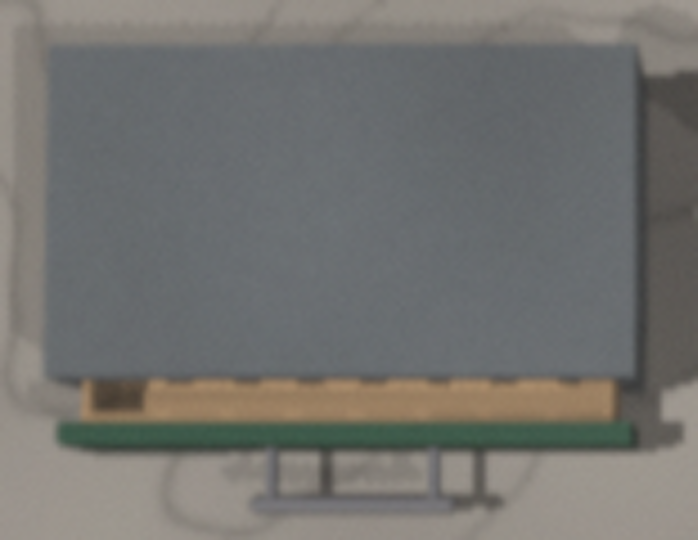

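The crops show each saddle on its back. The first has its foot towards the robot (-x). The other two have their feet towards image left (+y). The drawer stands slightly open with the bar free. Now for world coordinates.

Run:
```python
from h import *
s=snapshot('top'); c=snapshot('scene'); np.set_printoptions(precision=4,suppress=True)
f=lambda p,z,k,o:px2w(s,p[0]/k+o[0]-.38,p[1]/k+o[1]-.38,z)[:2]
for n,P in dict(A=[(80,82),(175,68),(185,134),(92,150)],B=[(447,75),(520,75),(520,168),(450,170)],C=[(397,262),(463,242),(497,318),(433,348)]).items():
    Q=np.array([f(p,.058,4.2,(320,140)) for p in P]); d=np.roll(Q,-1,0)-Q
    print(n,Q.mean(0),np.hypot(*d.T),np.degrees(np.arctan2(d[:,1],d[:,0])))
    print('  scene px', w2px(c,[*Q.mean(0),.058]))
U=np.array([f(p,.086,4.5,(155,80)) for p in [(47,45),(637,45),(637,377),(45,380)]]); d=np.roll(U,-1,0)-U
print('unit',U.mean(0),np.hypot(*d.T),np.degrees(np.arctan2(d[:,1],d[:,0])))
print('handle',f((252,505),.05,4.5,(155,80)),f((452,505),.05,4.5,(155,80)),'front',f((60,443),.074,4.5,(155,80)),f((630,440),.074,4.5,(155,80)))
```

```text
A [ 0.6273 -0.092 ] [0.064  0.0446 0.0627 0.0461] [ -82.2873 -172.2746   99.1018    9.2432]
  scene px [318.4576 231.8723]
B [ 0.6155 -0.325 ] [0.0484 0.062  0.0464 0.0633] [-90.7122 178.6924  90.9596   0.5868]
  scene px [227.8423 300.6886]
C [ 0.5026 -0.2983] [0.0457 0.0549 0.0468 0.0614] [ -73.8047 -157.1006  114.3905   21.5976]
  scene px [204.5934 253.4588]
unit [0.7349 0.2391] [0.3613 0.2034 0.3598 0.2058] [-90.7973 179.5218  89.5865  -0.0746]
handle [0.5585 0.3046] [0.557  0.1792] front [0.5966 0.4153] [0.5942 0.0654]
```

Call:
play_rows(
  commands=[
    [[44.2,22.9,0,0,0,-22.6,0],[44.2,22.9,0,0,0,-22.6,0],[44.2,22.9,0,0,0,-22.6,0],[44.2,22.9,0,0,0,-22.6,0],[44.2,22.9,0,0,0,-22.6,0],[44.2,22.9,0,0,0,-22.6,0],[44.2,22.9,0,0,0,-22.6,0],[44.2,22.9,0,0,0,-22.6,0],[44.2,22.9,0,0,0,-22.6,0],[44.2,22.9,0,0,0,-22.6,0],[44.2,22.9,0,0,0,-22.6,0],[44.2,22.9,0,0,0,-22.6,0],[44.2,22.9,0,0,0,-22.6,0],[44.2,22.9,0,0,0,-22.6,0],[44.2,22.9,0,0,0,-22.6,0],[44.2,22.9,0,0,0,-22.6,0],[44.2,22.9,0,0,0,-22.6,0],[44.2,22.9,0,0,0,-22.6,0]],
  ],
)

```text
clock: 1.7
tool_pos: [0.5787, 0.2433, 0.203]
orientation: [-180.0, -0.0, 0.1]
force: [0.4, 0.2, 0.7]
opening: 0.0004
gripper_force: 0.0
```

Call:
play_rows(
  commands=[
    [[0,0,4,0,0,0,0],[0,0,8,0,0,0,0],[0,0,11,0,0,0,0],[0,0,12,0,0,0,0],[0,0,13,0,0,0,0],[0,0,14,0,0,0,0],[0,0,15,0,0,0,0],[0,0,16,0,0,0,0],[0,0,16.6,0,0,0,0],[0,0,16.6,0,0,0,0],[0,0,16.6,0,0,0,0]],
  ],
)

```text
clock: 2.62
tool_pos: [0.5795, 0.2422, 0.037]
orientation: [180.0, -0.0, 0.0]
force: [0.4, -0.5, -0.5]
opening: 0.0004
gripper_force: 0.0
```

Call:
play_rows(
  commands=[
    [[-0.5,0,0,0,0,0,0],[-1,0,0,0,0,0,0],[-2,0,0,0,0,0,0],[-3,0,0,0,0,0,0],[-4,0,0,0,0,0,0],[-5,0,0,0,0,0,0],[-6,0,0,0,0,0,0],[-7,0,0,0,0,0,0],[-8,0,0,0,0,0,0],[-9,0,0,0,0,0,0],[-10,0,0,0,0,0,0],[-11,0,0,0,0,0,0],[-11.5,0,0,0,0,0,0],[-12,0,0,0,0,0,0],[-12.4,0,0,0,0,0,0],[-12.7,0,0,0,0,0,0],[-12.8,0,0,0,0,0,0],[-12.8,0,0,0,0,0,0]],
  ],
)

```text
clock: 4.12
tool_pos: [0.4513, 0.2422, 0.0369]
orientation: [180.0, -0.0, 0.0]
force: [0.2, -0.5, -0.3]
opening: 0.0006
gripper_force: 0.0
```

Call:
play_rows(
  commands=[
    [[-0.2,0,0,0,0,0,0],[-0.4,0,0,0,0,0,0],[-0.5,0,0,0,0,0,0],[-0.6,0,0,0,0,0,0],[-0.6,0,0,0,0,0,0]],
  ],
)

```text
clock: 4.53
tool_pos: [0.4452, 0.2421, 0.0368]
orientation: [180.0, 0.0, 0.0]
force: [0.1, 0.8, -0.5]
opening: 0.0004
gripper_force: 0.0
```

Run:
```python
from h import *
s=snap('top','top1.png')
t=cv2.imread('pics/top1.png')
cv2.imwrite('pics/d1.png',cv2.resize(t[90:250,150:470],None,fx=2.5,fy=2.5,interpolation=cv2.INTER_CUBIC))
```

```text
(no output)
```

View pics/d1.png

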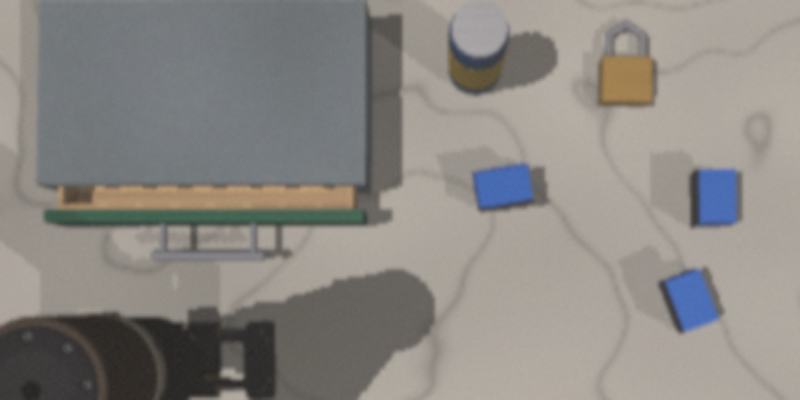

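Run:
```python
from h import *
s=snap('top'); c=snap('scene','sc1.png'); o=get_obs(); p=o['tool_pos']; print(o['clock'],p,o['joint_pos'],o['orientation'])
for z in(0,.06,.1): print(w2px(s,p+[0,0,z]),w2px(c,p+[0,0,z]))
# triangulate check: handle ends, unit corner in scene
for q in ([.558,.305,.048],[.558,.179,.048],[.837,.06,.086],[.633,.42,.086],[.633,.06,.086]): print(q,w2px(c,q))
cv2.imwrite('pics/d2.png',cv2.resize(cv2.imread('pics/sc1.png')[50:270,250:570],None,fx=2.5,fy=2.5,interpolation=cv2.INTER_CUBIC))
```

```text
4.6833 [0.44537429 0.24217976 0.03688511] [ 5.07681438e+01  1.49823179e+01 -3.24314381e+01  3.11209908e-03
 -4.25833101e+01  3.92678107e+01] [-1.79999062e+02 -3.48742362e-03  3.82458501e-02]
[233.98739088 231.61305467] [366.8199563 105.7366173]
[228.44132959 232.73531534] [368.71793081  89.68748593]
[224.36848498 233.55946659] [370.07408171  78.21997484]
[0.558, 0.305, 0.048] [417.72119466 115.44736704]
[0.558, 0.179, 0.048] [382.37189595 143.98953362]
[0.837, 0.06, 0.086] [443.31864611 247.99488433]
[0.633, 0.42, 0.086] [475.12510513  97.95498951]
[0.633, 0.06, 0.086] [371.39257736 184.9501608 ]
```

View pics/d2.png

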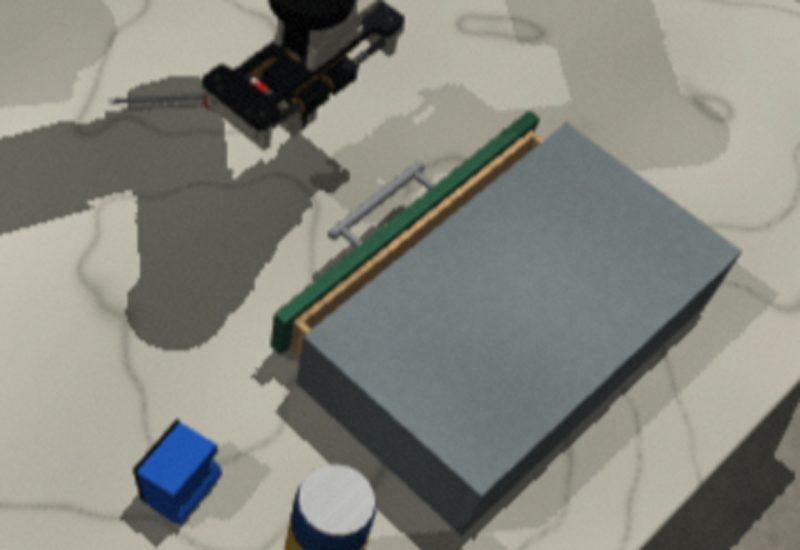

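The picture shows the bar where I measured it (crop ends (331,235) and (419,163)) and the drawer unmoved. The hook skimmed over the bar, so I'll redo it deeper.

Call:
play_rows(
  commands=[
    [[0,0,-4,0,0,0,0],[0,0,-8,0,0,0,0],[4,0,-9,0,0,0,0],[8,0,-9,0,0,0,0],[12,0,-9,0,0,0,0],[13.4,0,-9,0,0,0,0],[13.4,0,-6,0,0,0,0],[13.4,0,-3,0,0,0,0],[13.4,0,-1,0,0,0,0],[13.4,0,0.5,0,0,0,0],[13.4,0,1.2,0,0,0,0],[13.4,0,1.7,0,0,0,0],[13.4,0,1.7,0,0,0,0],[13.4,0,1.7,0,0,0,0]],
  ],
)

```text
clock: 5.85
tool_pos: [0.5798, 0.2426, 0.0206]
orientation: [-180.0, -0.0, 0.1]
force: [0.7, -0.3, 0.5]
opening: 0.0002
gripper_force: 0.0
```

Run:
```python
from h import *
s=snap('top','t2.png'); c=snap('scene','sc2.png'); p=get_obs()['tool_pos']
a=cv2.resize(cv2.imread('pics/t2.png')[130:220,180:310],None,fx=4,fy=4,interpolation=cv2.INTER_CUBIC)
b=cv2.resize(cv2.imread('pics/sc2.png')[70:210,330:490],None,fx=360/140,fy=360/140,interpolation=cv2.INTER_CUBIC)
m=np.zeros((600,800,3),np.uint8)
a=cv2.resize(a,(390,270));m[:270,:390]=a;b=cv2.resize(b,(400,350));m[:350,400:]=b
for z in (0,.066):
  u=(w2px(s,p+[0,0,z])-[180,130])*3; cv2.circle(m,tuple(int(i) for i in u),3,(0,0,255),-1)
  u=(w2px(c,p+[0,0,z])-[330,70])*2.5+[400,0]; cv2.circle(m,tuple(int(i) for i in u),3,(0,0,255),-1)
cv2.imwrite('pics/d3.png',m[:360])
```

```text
(no output)
```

View pics/d3.png

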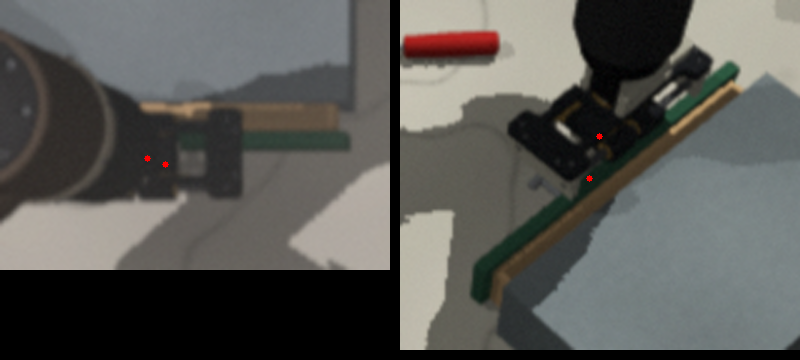

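The fingers are down between the bar and the green front (about (590,178) in the right crop). Pulling now.

Call:
play_rows(
  commands=[
    [[-0.5,0,0,0,0,0,0],[-1,0,0,0,0,0,0],[-2,0,0,0,0,0,0],[-3,0,0,0,0,0,0],[-4,0,0,0,0,0,0],[-5,0,0,0,0,0,0],[-6,0,0,0,0,0,0],[-7,0,0,0,0,0,0],[-8,0,0,0,0,0,0],[-9,0,0,0,0,0,0],[-10,0,0,0,0,0,0],[-11,0,0,0,0,0,0],[-11.5,0,0,0,0,0,0],[-12,0,0,0,0,0,0],[-12.4,0,0,0,0,0,0],[-12.8,0,0,0,0,0,0],[-13.1,0,0,0,0,0,0],[-13.1,0,0,0,0,0,0]],
  ],
)

```text
clock: 7.45
tool_pos: [0.4496, 0.2422, 0.02]
orientation: [-180.0, -0.1, 0.1]
force: [8.7, -3.3, -3.7]
opening: 0.0004
gripper_force: 4.0
```

```bash
cat >> h.py <<'E'
def green(s):
    h=cv2.cvtColor(s['frame'],cv2.COLOR_RGB2HSV); m=cv2.inRange(h,(65,80,20),(90,255,140))
    v,u=np.nonzero(m[60:320,140:320]); 
    return np.array([px2w(s,a+140,b+60,.074)[:2] for a,b in zip(u,v)])
E
python3 - <<'E'
from h import *
s=snap('top','t3.png'); g=green(s); print(len(g),np.percentile(g,[2,50,98],axis=0))
g=green({**s,'frame':cv2.imread('pics/top0.png')[:,:,::-1].copy()}); print(len(g),np.percentile(g,[2,50,98],axis=0))
E
```

```text
Traceback (most recent call last):
IndexError: index -1 is out of bounds for axis 0 with size 0
```

Call:
play_rows(
  commands=[
    [[0.6,0,0,0,0,0,0],[0.6,0,-4,0,0,0,0],[0.6,0,-8,0,0,0,0],[0.6,0,-12,0,0,0,0],[0.6,0,-16,0,0,0,0],[16.6,61.9,-16,0,0,90,0],[16.6,61.9,-16,0,0,90,0],[16.6,61.9,-16,0,0,90,0],[16.6,61.9,-16,0,0,90,0],[16.6,61.9,-16,0,0,90,0],[16.6,61.9,-16,0,0,90,0],[16.6,61.9,-16,0,0,90,0],[16.6,61.9,-16,0,0,90,0],[16.6,61.9,-16,0,0,90,0],[16.6,61.9,-16,0,0,90,0],[16.6,61.9,-16,0,0,90,0],[16.6,61.9,-16,0,0,90,0],[16.6,61.9,-16,0,0,90,0],[16.6,61.9,-16,0,0,90,0],[16.6,61.9,-16,0,0,90,0]],
  ],
)

```text
clock: 9.17
tool_pos: [0.6109, -0.365, 0.1792]
orientation: [179.9, 0.0, -90.0]
force: [1.1, 1.1, -0.8]
opening: 0.0003
gripper_force: 0.0
```

```bash
cat >> h.py <<'E'
def blocks(s,z,amin=150):
    """blue tops: centre, sides, angle of long axis, world"""
    h=cv2.cvtColor(s['frame'],cv2.COLOR_RGB2HSV); m=cv2.inRange(h,(105,120,90),(125,255,255)); m[:,:140]=0
    m[:, 535:]=0
    out=[]
    for c in cv2.findContours(m,cv2.RETR_EXTERNAL,cv2.CHAIN_APPROX_NONE)[0]:
        if cv2.contourArea(c)<amin: continue
        p=np.array([px2w(s,u,v,z)[:2]*1000 for u,v in c[:,0]],np.float32)
        (cx,cy),(w,hh),a=cv2.minAreaRect(p)
        out.append((cx,cy,max(w,hh),min(w,hh),(a if w>=hh else a+90)%180,c[:,0].mean(0).round(1)))
    return out
E
python3 - <<'E'
from h import *
np.set_printoptions(precision=3,suppress=True)
s=snap('top','t4.png'); print(get_obs()['tool_pos'],get_obs()['orientation'])
for b in blocks(s,.058): print(np.array(b[:5]),b[5])
im=cv2.imread('pics/t4.png')
for r in range(165,245,5): print(r,im[r,180],im[r,225],im[r,280])
E
```

```text
[ 0.611 -0.372  0.178] [179.854  -0.071 -90.147]
[631.549 -90.789  58.824  39.215  98.801] [351. 164.]
165 [75 87 99] [115 148 177] [120 151 181]
170 [ 71  86 100] [145 188 225] [148 193 228]
175 [ 73  88 102] [141 185 222] [142 184 221]
180 [ 70  85 102] [147 192 227] [140 183 220]
185 [ 71  87 102] [141 186 224] [135 176 213]
190 [ 74  89 105] [148 194 229] [143 185 222]
195 [ 71  88 104] [142 188 224] [134 173 210]
200 [ 70  85 101] [135 176 215] [139 180 218]
205 [ 73  90 104] [144 187 225] [149 196 230]
210 [ 73  88 103] [129 170 206] [136 176 212]
215 [ 81 101 122] [102 131 158] [ 99 124 147]
220 [ 93 112  84] [ 99 121  93] [103 125  98]
225 [159 169 176] [119 129 134] [182 193 200]
230 [165 174 182] [134 142 150] [192 204 212]
235 [165 173 181] [137 136 140] [194 206 215]
240 [163 172 180] [191 202 212] [195 206 216]
```

Call:
play_rows(
  commands=[
    [[0,0,0,0,0,0,0],[0,0,4,0,0,0,0],[0,0,8,0,0,0,0],[0,0,11,0,0,0,0],[0,0,13,0,0,0,0],[0,0,14,0,0,0,0],[0,0,14,0,0,0,0]],
  ],
)

```text
clock: 9.8
tool_pos: [0.6094, -0.3617, 0.037]
orientation: [179.7, 0.1, -90.0]
force: [-0.4, 0.0, 0.3]
opening: 0.0004
gripper_force: 0.0
```

Call:
play_rows(
  commands=[
    [[-1,0,0,0,0,0,0],[-1.8,0,0,0,0,0,0],[-2.4,0,0,0,0,0,0],[-3,0,0,0,0,0,0],[-3.6,0,0,0,0,0,0],[-4.2,0,0,0,0,0,0],[-4.8,0,0,0,0,0,0],[-5.4,0,0,0,0,0,0],[-6,0,0,0,0,0,0],[-6.6,0,0,0,0,0,0],[-7.2,0,0,0,0,0,0],[-7.8,0,0,0,0,0,0],[-8,0,0,0,0,0,0],[-8,0,0,0,0,0,0]],
  ],
)

```text
clock: 10.97
tool_pos: [0.6112, -0.2822, 0.0399]
orientation: [-180.0, -0.0, -89.9]
force: [-0.6, -0.4, -0.1]
opening: 0.0004
gripper_force: 0.0
```

Call:
play_rows(
  commands=[
    [[4,0,0,0,0,0,1],[4,0,-4,0,0,0,1],[4,0,-8,0,0,0,1],[4,0,-14,0,0,0,1],[4,0,-14,0,0,0,1],[4,0,-14,0,0,0,1]],
  ],
)

```text
clock: 11.47
tool_pos: [0.6138, -0.3247, 0.1867]
orientation: [-179.5, -0.2, -90.0]
force: [1.5, -0.2, 0.7]
opening: 0.0349
gripper_force: 0.0
```

Run:
```python
from h import *
np.set_printoptions(precision=3,suppress=True)
s=snap('top','t5.png'); c=snap('scene','s5.png')
for b in blocks(s,.05): print(np.array(b[:5]),b[5])
a=cv2.resize(s['frame'][90:240,300:500,::-1],(533,400),interpolation=cv2.INTER_CUBIC)
b=cv2.resize(c['frame'][200:340,170:350,::-1],(514,400),interpolation=cv2.INTER_CUBIC)
cv2.imwrite('pics/d4.png',cv2.resize(np.hstack([a,b]),(800,306)))
```

```text
[632.633 -91.719  60.245  39.511  98.797] [351.3 163.7]
```

View pics/d4.png

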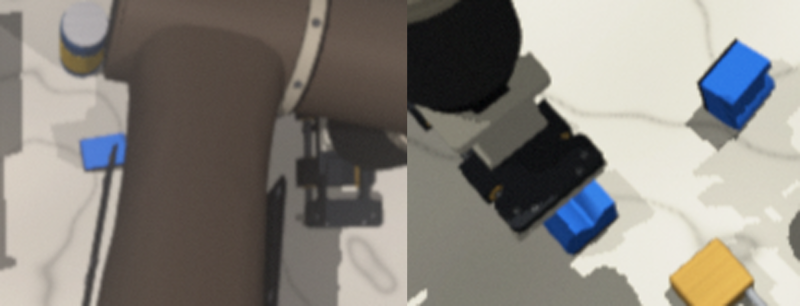

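The right crop shows this saddle now groove-up at (580,215), under the gripper. I'll retract to see everything.

Call:
play_rows(
  commands=[
    [[-47.5,16.4,0,0,0,0,1],[-47.5,16.4,0,0,0,0,1],[-47.5,16.4,0,0,0,0,1],[-47.5,16.4,0,0,0,0,1],[-47.5,16.4,0,0,0,0,1],[-47.5,16.4,0,0,0,0,1],[-47.5,16.4,0,0,0,0,1],[-47.5,16.4,0,0,0,0,1],[-47.5,16.4,0,0,0,0,1],[-47.5,16.4,0,0,0,0,1],[-47.5,16.4,0,0,0,0,1],[-47.5,16.4,0,0,0,0,1],[-47.5,16.4,0,0,0,0,1],[-47.5,16.4,0,0,0,0,1],[-47.5,16.4,0,0,0,0,1]],
  ],
)

```text
clock: 12.82
tool_pos: [0.4461, 0.1519, 0.179]
orientation: [179.9, -0.1, -89.9]
force: [1.1, -1.2, -0.1]
opening: 0.0875
gripper_force: 0.0
```

Run:
```python
from h import *
np.set_printoptions(precision=3,suppress=True)
s=snap('top','t6.png'); c=snap('scene','s6.png')
for b in blocks(s,.05,60): print(np.array(b[:5]),b[5])
a=cv2.resize(s['frame'][90:240,320:460,::-1],(420,450),interpolation=cv2.INTER_CUBIC)
b=cv2.resize(c['frame'][210:330,175:270,::-1],(380,480),interpolation=cv2.INTER_CUBIC)[:450]
cv2.imwrite('pics/d5.png',np.hstack([a,b]))
```

```text
[ 501.551 -299.421   57.908   39.583   20.594] [425.9 209.5]
[ 614.522 -283.803   53.612   53.332  179.291] [419.  169.5]
[632.79  -91.215  59.298  39.045  98.801] [350.6 164. ]
```

View pics/d5.png

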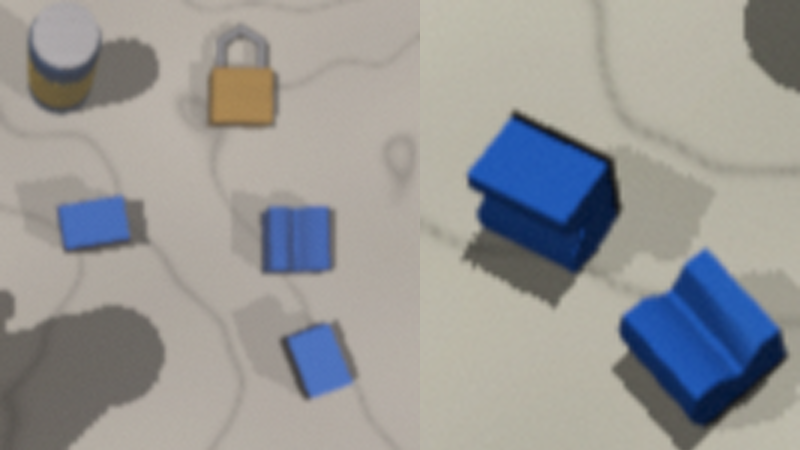

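Saddle B is groove-up at (299,239) in the left crop. C at (318,360) and A at (95,223) are still on their backs. C is next.

Call:
play_rows(
  commands=[
    [[49.7,-7.4,0,0,0,-21.5,0],[49.7,-7.4,0,0,0,-21.5,0],[49.7,-7.4,0,0,0,-21.5,0],[49.7,-7.4,0,0,0,-21.5,0],[49.7,-7.4,0,0,0,-21.5,0],[49.7,-7.4,0,0,0,-21.5,0],[49.7,-7.4,0,0,0,-21.5,0],[49.7,-7.4,0,0,0,-21.5,0],[49.7,-7.4,0,0,0,-21.5,0],[49.7,-7.4,0,0,0,-21.5,0],[49.7,-7.4,0,0,0,-21.5,0],[49.7,-7.4,0,0,0,-21.5,0],[49.7,-7.4,0,0,0,-21.5,0],[49.7,-7.4,0,0,0,-21.5,0],[49.7,-7.4,0,0,0,-21.5,0],[49.7,-7.4,0,0,0,-21.5,0],[49.7,-7.4,0,0,0,-21.5,0],[49.7,-7.4,0,0,0,-21.5,0]],
  ],
)

```text
clock: 14.42
tool_pos: [0.5209, -0.3444, 0.1802]
orientation: [-180.0, -0.0, -68.4]
force: [1.0, 0.8, 0.2]
opening: 0.0005
gripper_force: 0.0
```

Call:
play_rows(
  commands=[
    [[0,0,4,0,0,0,0],[0,0,8,0,0,0,0],[0,0,11,0,0,0,0],[0,0,13,0,0,0,0],[0,0,14,0,0,0,0],[0,0,14,0,0,0,0],[0,0,14,0,0,0,0]],
  ],
)

```text
clock: 15.0
tool_pos: [0.5218, -0.3447, 0.0407]
orientation: [-180.0, -0.0, -68.4]
force: [0.1, -1.2, 0.3]
opening: 0.0007
gripper_force: 0.0
```

Call:
play_rows(
  commands=[
    [[-1,0,0,0,0,0,0],[-1.8,0,0,0,0,0,0],[-2.4,0,0,0,0,0,0],[-3,0,0,0,0,0,0],[-3.6,0,0,0,0,0,0],[-4.2,0,0,0,0,0,0],[-4.8,0,0,0,0,0,0],[-5.4,0,0,0,0,0,0],[-6,0,0,0,0,0,0],[-6.6,0,0,0,0,0,0],[-7.2,0,0,0,0,0,0],[-7.6,0,0,0,0,0,0],[-7.6,0,0,0,0,0,0],[-3.6,0,0,0,0,0,0],[-3.6,0,-4,0,0,0,0],[-3.6,0,-8,0,0,0,1],[-3.6,0,-12,0,0,0,1],[-3.6,0,-14,0,0,0,1],[-3.6,0,-14,0,0,0,1],[-3.6,0,-14,0,0,0,1]],
  ],
)

```text
clock: 16.67
tool_pos: [0.5087, -0.3118, 0.1814]
orientation: [-179.8, -0.1, -68.5]
force: [-0.6, 0.1, -1.7]
opening: 0.0279
gripper_force: 0.0
```

Call:
play_rows(
  commands=[
    [[-16.1,-19.3,0,0,0,-77.3,1],[-16.1,-19.3,0,0,0,-77.3,1],[-16.1,-19.3,0,0,0,-77.3,1],[-16.1,-19.3,0,0,0,-77.3,1],[-16.1,-19.3,0,0,0,-77.3,1],[-16.1,-19.3,0,0,0,-77.3,1],[-16.1,-19.3,0,0,0,-77.3,1],[-16.1,-19.3,0,0,0,-77.3,1],[-16.1,-19.3,0,0,0,-77.3,1],[-16.1,-19.3,0,0,0,-77.3,1],[-16.1,-19.3,0,0,0,-77.3,1],[-16.1,-19.3,0,0,0,-77.3,1],[-16.1,-19.3,0,0,0,-77.3,1],[-16.1,-19.3,0,0,0,-77.3,1],[-16.1,-19.3,0,0,0,-77.3,1],[-16.1,-19.3,0,0,0,-77.3,1],[-16.1,-19.3,0,0,0,-77.3,1]],
  ],
)

```text
clock: 18.08
tool_pos: [0.6282, -0.0909, 0.1798]
orientation: [-180.0, 0.0, 8.8]
force: [0.1, -0.0, 0.3]
opening: 0.088
gripper_force: 0.0
```

Run:
```python
from h import *
np.set_printoptions(precision=3,suppress=True)
s=snap('top','t7.png'); c=snap('scene','s7.png'); print(get_obs()['tool_pos'],get_obs()['joint_pos'])
for b in blocks(s,.044,40): print(np.array(b[:5]),b[5])
c0={**c,'frame':cv2.imread('pics/s6.png')[:,:,::-1].copy()}
for q in (c0,c):
  print()
  for b in blocks(q,.044,40): print(np.array(b[:5]),b[5])
```

```text
[ 0.628 -0.091  0.18 ] [  9.357  17.656  -6.599  -0.003 -65.744  89.445]
[ 501.751 -300.617   58.817   41.379   20.677] [425.8 209.7]
[ 615.198 -283.854   56.502   53.914   89.291] [418.4 170.5]

[ 619.139 -287.671   64.01    58.126    0.395] [244.4 291.3]
[ 492.818 -296.388   61.828   40.298   19.736] [204.  252.5]
[662.513 -93.281  61.055  12.84  104.693] [329.3 245.6]
[626.377 -87.22   63.299  40.146  98.829] [320.  233.1]

[ 618.211 -289.461   62.631   60.787  179.688] [243.7 293.4]
[ 501.707 -301.945   74.839   58.64    20.416] [204.5 258.4]
[626.782 -87.884  61.438  37.373  99.991] [319.8 233.1]
```

Call:
play_rows(
  commands=[
    [[0,0,4,0,0,0,1],[0,0,8,0,0,0,1],[0,0,11,0,0,0,1],[0,0,13,0,0,0,1],[0,0,15,0,0,0,1],[0,0,16.4,0,0,0,1],[0,0,16.4,0,0,0,1],[0,0,16.4,0,0,0,0],[0,0,16.4,0,0,0,0],[0,0,16.4,0,0,0,0],[0,0,16.4,0,0,0,0],[0,0,16.4,0,0,0,0],[0,0,16.4,0,0,0,0],[0,0,16.4,0,0,0,0]],
  ],
)

```text
clock: 19.35
tool_pos: [0.6291, -0.091, 0.0171]
orientation: [180.0, -0.1, 8.9]
force: [0.1, -2.0, 5.8]
opening: 0.0601
gripper_force: 30.0
```

Call:
play_rows(
  commands=[
    [[0,0,-2,0,0,0,0],[-1,0,-4,0,0,0,0],[-3,0,-6,0,0,0,0],[-4,0,-6,0,0,0,0],[-3.8,0,-6,0,6,0,0],[-3.6,0,-6.1,0,12,0,0],[-3.4,0,-6.2,0,18,0,0],[-3.2,0,-6.3,0,24,0,0],[-3.0,0,-6.4,0,30,0,0],[-2.8,0,-6.5,0,36,0,0],[-2.7,0,-6.6,0,42,0,0],[-2.6,0,-6.7,0,48,0,0],[-2.4,0,-6.9,0,54,0,0],[-2.4,0,-6.9,0,60,0,0],[-2.4,0,-6.9,0,60,0,0],[-2.4,0,-6.9,0,60,0,0]],
  ],
)

```text
clock: 20.68
tool_pos: [0.5828, -0.1033, 0.0707]
orientation: [-179.5, -43.1, 7.4]
force: [-2.9, 0.0, -3.8]
opening: 0.0598
gripper_force: 30.0
```

Run:
```python
from h import *
c=snap('scene','s8.png');o=get_obs(); print(o['joint_pos'])
cv2.imwrite('pics/d6.png',cv2.resize(c['frame'][150:330,160:360,::-1],(667,600),interpolation=cv2.INTER_CUBIC))
```

```text
[ -8.11674853   8.43048981 -32.74253383 -60.05495895 -12.91449163
 161.02889529]
```

View pics/d6.png

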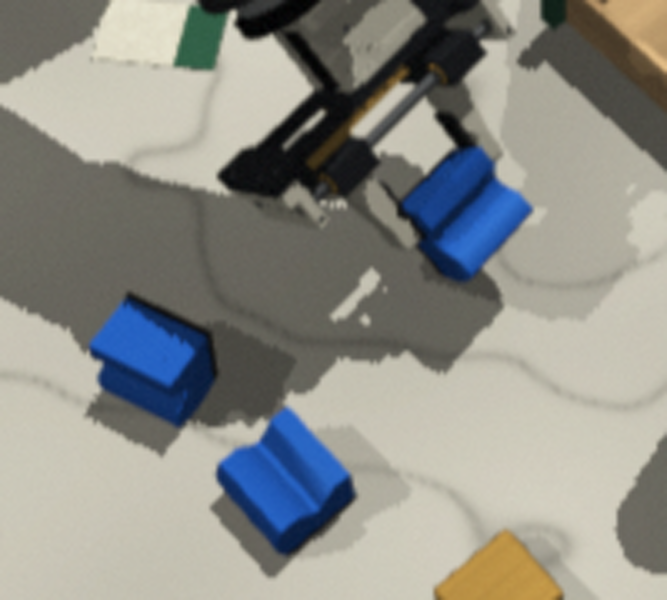

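The crop shows A in the gripper at (465,215), tilted with its groove nearly up. B is upright at (285,480) and C still on its back at (155,360). The tilt is about 43° plus the block's own lean, so I'll lower it.

Call:
play_rows(
  commands=[
    [[-0.7,0,0.7,0,0,0,0],[-1.4,0,1.5,0,0,0,0],[-2,0,2.2,0,0,0,0],[-2.6,0,2.9,0,0,0,0],[-3,0,3.3,0,0,0,0],[-3.1,0,3.4,0,0,0,0],[-3.1,0,3.4,0,0,0,0],[-3.1,0,3.4,0,0,0,0]],
  ],
)

```text
clock: 21.4
tool_pos: [0.5867, -0.1021, 0.035]
orientation: [-179.6, -42.2, 7.4]
force: [0.9, 0.5, -2.0]
opening: 0.06
gripper_force: 30.0
```

Call:
play_rows(
  commands=[
    [[-0.3,0,0.3,0,0,0,0],[-0.6,0,0.6,0,0,0,0],[-0.7,0,0.8,0,0,0,0],[-0.7,0,0.8,0,0,0,0],[-0.7,0,0.8,0,0,0,0]],
  ],
)

```text
clock: 21.82
tool_pos: [0.588, -0.1016, 0.0285]
orientation: [-179.6, -41.8, 7.2]
force: [0.5, 1.0, -2.8]
opening: 0.0598
gripper_force: 30.0
```

Call:
play_rows(
  commands=[
    [[-0.3,0,0.3,0,0,0,0],[-0.3,0,0.4,0,0,0,0],[-0.3,0,0.4,0,0,0,0],[-0.3,0,0.4,0,0,0,0],[-0.3,0,0.4,0,0,0,0]],
  ],
)

```text
clock: 22.23
tool_pos: [0.5889, -0.1013, 0.0256]
orientation: [-179.6, -41.6, 7.2]
force: [-0.1, -0.5, -2.2]
opening: 0.0596
gripper_force: 30.0
```

Call:
play_rows(
  commands=[
    [[-0.2,0,0.2,0,0,0,0],[-0.3,0,0.3,0,0,0,0],[-0.3,0,0.3,0,0,0,0],[-0.3,0,0.3,0,0,0,0],[-0.3,0,0.3,0,0,0,0]],
  ],
)

```text
clock: 22.65
tool_pos: [0.5891, -0.101, 0.0231]
orientation: [-179.6, -41.4, 7.1]
force: [-1.0, 0.4, -1.9]
opening: 0.0599
gripper_force: 30.0
```

Call:
play_rows(
  commands=[
    [[0,0,0,0,0,0,1],[0,0,0,0,0,0,1],[0,0,0,0,0,0,1],[0,0,0,0,0,0,1],[0,0,0,0,0,0,1],[0,0,0,0,0,0,1],[0,0,-1,0,0,0,1],[0,0,-2,0,0,0,1],[1,0,-4,0,0,0,1],[2,0,-6,0,0,0,1],[4,0,-8,0,0,0,1],[6,0,-10,0,0,0,1],[7,0,-12,0,0,0,1],[7,0,-12,0,0,0,1],[7,0,-12,0,0,0,1],[7,0,-12,0,0,0,1]],
  ],
)

```text
clock: 23.98
tool_pos: [0.5632, -0.1079, 0.1612]
orientation: [-179.0, -41.3, 7.2]
force: [0.3, -1.3, 0.4]
opening: 0.0876
gripper_force: 0.0
```

Run:
```python
from h import *
np.set_printoptions(precision=3,suppress=True)
s=snap('top','t9.png'); c=snap('scene','s9.png');o=get_obs(); print(o['joint_pos'],o['tool_pos'])
for q in (s,c):
  print()
  for b in blocks(q,.044,40): print(np.array(b[:5]),b[5])
cv2.imwrite('pics/d7.png',cv2.resize(c['frame'][150:330,160:360,::-1],(667,600),interpolation=cv2.INTER_CUBIC))
```

```text
[  8.618  -4.371 -52.735   5.085  -0.153  83.928] [ 0.564 -0.108  0.162]

[ 500.68  -300.956   57.635   41.829   21.416] [426.4 209.8]
[ 562.484 -101.853   57.385   54.38    94.949] [353.8 188.2]
[ 615.199 -283.861   56.436   53.912   89.291] [418.9 169.5]

[ 618.871 -288.33    64.989   59.241    0.168] [243.8 291.7]
[ 515.462 -320.309   56.94    13.332   22.264] [201.4 267.1]
[ 491.412 -296.892   61.077   40.298   19.736] [203.2 252.7]
[ 565.185 -105.818   64.459   60.579   97.695] [292.7 220.3]
```

Call:
play_rows(
  commands=[
    [[1.3,0,-1.5,0,-6,0,1],[1.3,0,-1.5,0,-12,0,1],[1.3,0,-1.5,0,-18,0,1],[1.3,0,-1.5,0,-24,0,1],[1.3,0,-1.5,0,-30,0,1],[1.3,0,-1.5,0,-36,0,1],[1.3,0,-1.5,0,-41.3,0,1],[1.3,0,-1.5,0,-41.3,0,1],[1.3,0,-1.5,0,-41.3,0,1],[1.3,0,-1.5,0,-41.3,0,1],[1.3,0,-1.5,0,-41.3,0,1]],
  ],
)

```text
clock: 25.0
tool_pos: [0.5622, -0.109, 0.1796]
orientation: [-179.2, -0.0, 7.7]
force: [0.1, -0.3, 0.5]
opening: 0.0876
gripper_force: 0.0
```

Call:
play_rows(
  commands=[
    [[0,-0.7,4,-0.8,0,1,1],[0,-0.7,8,-0.8,0,1,1],[0,-0.7,12,-0.8,0,1,1],[0,-0.7,14,-0.8,0,1,1],[0,-0.7,16,-0.8,0,1,1],[0,-0.7,17.1,-0.8,0,1,1],[0,-0.7,17.1,-0.8,0,1,1],[0,-0.7,17.1,-0.8,0,1,0],[0,-0.7,17.1,-0.8,0,1,0],[0,-0.7,17.1,-0.8,0,1,0],[0,-0.7,17.1,-0.8,0,1,0],[0,-0.7,17.1,-0.8,0,1,0],[0,-0.7,17.1,-0.8,0,1,0],[0,-0.7,17.1,-0.8,0,1,0],[0,-0.7,17.1,-0.8,0,1,0]],
  ],
)

```text
clock: 26.25
tool_pos: [0.5628, -0.1004, 0.0101]
orientation: [179.9, -0.1, 6.8]
force: [-0.9, -1.9, 6.4]
opening: 0.0584
gripper_force: 30.0
```

Run:
```python
from h import *
s=snap('top','t10.png'); im=s['frame'].astype(int)
print(get_obs()['opening'])
# drawer: profile along column 225 and row 200
f=lambda u,v,z:px2w(s,u,v,z)[:2].round(4)
print([ (r,tuple(im[r,225])) for r in list(range(160,170))+list(range(212,226))])
print([ (c,tuple(im[195,c])) for c in list(range(155,185))+list(range(284,304))])
for r in (166,217,223): print(r,f(225,r,.074),f(225,r,.064))
```

```text
0.058431890637462354
[(160, (np.int64(127), np.int64(131), np.int64(135))), (161, (np.int64(128), np.int64(132), np.int64(135))), (162, (np.int64(126), np.int64(130), np.int64(133))), (163, (np.int64(116), np.int64(116), np.int64(117))), (164, (np.int64(119), np.int64(108), np.int64(97))), (165, (np.int64(158), np.int64(132), np.int64(102))), (166, (np.int64(193), np.int64(160), np.int64(121))), (167, (np.int64(207), np.int64(171), np.int64(130))), (168, (np.int64(210), np.int64(172), np.int64(131))), (169, (np.int64(209), np.int64(171), np.int64(129))), (212, (np.int64(172), np.int64(141), np.int64(109))), (213, (np.int64(176), np.int64(144), np.int64(111))), (214, (np.int64(157), np.int64(129), np.int64(98))), (215, (np.int64(137), np.int64(112), np.int64(87))), (216, (np.int64(163), np.int64(135), np.int64(104))), (217, (np.int64(184), np.int64(152), np.int64(116))), (218, (np.int64(152), np.int64(131), np.int64(101))), (219, (np.int64(96), np.int64(105), np.int64(84))), (220, (np.int64(76), np.int64(106), np.int64(86))), (221, (np.int64(75), np.int64(107), np.int64(88))), (222, (
[... 2258 characters left out ...]
, np.int64(128))), (293, (np.int64(162), np.int64(151), np.int64(136))), (294, (np.int64(159), np.int64(148), np.int64(134))), (295, (np.int64(157), np.int64(147), np.int64(132))), (296, (np.int64(143), np.int64(134), np.int64(120))), (297, (np.int64(102), np.int64(94), np.int64(85))), (298, (np.int64(66), np.int64(60), np.int64(54))), (299, (np.int64(58), np.int64(51), np.int64(47))), (300, (np.int64(75), np.int64(66), np.int64(60))), (301, (np.int64(87), np.int64(76), np.int64(67))), (302, (np.int64(88), np.int64(77), np.int64(69))), (303, (np.int64(88), np.int64(75), np.int64(67)))]
166 [0.6281 0.2574] [0.6293 0.2601]
217 [0.4874 0.2576] [0.4873 0.2603]
223 [0.471  0.2576] [0.4707 0.2603]
```

Call:
play_rows(
  commands=[
    [[0,0,-2,0,0,0,0],[0,0,-5,0,0,0,0],[0,0,-8,0,0,0,0],[0,0,-12,0,0,0,0],[0.4,-3,-12,0,0,2,0],[0.8,-6,-12,0,0,4,0],[1.2,-9,-12,0,0,6.8,0],[1.6,-12,-12,0,0,6.8,0],[1.9,-15,-12,0,0,6.8,0],[2.3,-18,-12,0,0,6.8,0],[2.7,-21,-12,0,0,6.8,0],[3,-23.5,-12,0,0,6.8,0],[3.1,-24.4,-12,0,0,6.8,0],[3.1,-24.4,-12,0,0,6.8,0],[3.1,-24.4,-12,0,0,6.8,0]],
  ],
)

```text
clock: 27.55
tool_pos: [0.5634, 0.1461, 0.128]
orientation: [179.9, 0.1, -0.0]
force: [1.2, 0.2, -2.3]
opening: 0.0581
gripper_force: 30.0
```

Call:
play_rows(
  commands=[
    [[0,0,2,0,0,0,0],[0,0,4,0,0,0,0],[0,0,6,0,0,0,0],[0,0,8,0,0,0,0],[0,0,9,0,0,0,0],[0,0,9.5,0,0,0,0],[0,0,9.5,0,0,0,0],[0,0,9.5,0,0,0,0]],
  ],
)

```text
clock: 28.22
tool_pos: [0.5646, 0.1455, 0.0341]
orientation: [179.9, -0.1, -0.1]
force: [0.3, -0.4, -1.1]
opening: 0.0583
gripper_force: 30.0
```

Release, rise, and return to above C's start: (0.521, -0.345), yaw -68.5.

Call:
play_rows(
  commands=[
    [[0,0,0.2,0,0,0,0.78],[0,0,0.2,0,0,0,0.78],[0,0,0.2,0,0,0,0.78],[0,0,0.2,0,0,0,0.78],[0,0,0.2,0,0,0,0.78],[0,0,-3,0,0,0,0.78],[0,0,-6,0,0,0,0.78],[0,0,-10,0,0,0,0.78],[0,0,-14,0,0,0,0.78],[0,0,-14,0,0,0,0.78],[0,0,-14,0,0,0,0.78]],
  ],
)

```text
clock: 29.13
tool_pos: [0.5656, 0.147, 0.1769]
orientation: [-179.9, -0.3, -0.1]
force: [-1.4, -0.8, -1.6]
opening: 0.0686
gripper_force: 0.0
```

Run:
```python
from h import *
np.set_printoptions(precision=3,suppress=True)
s=snap('top','t11.png'); c=snap('scene','s11.png')
for q in (s,c):
  print()
  for b in blocks(q,.044,40): print(np.array(b[:5]),b[5])
  for b in blocks(q,.066,40): print('   drawer z',np.array(b[:5]))
```

```text
[ 501.578 -300.945   58.232   39.805   20.594] [425.9 209.7]
[526.705 138.178  56.631  31.11   89.35 ] [268.9 204.1]
[ 615.182 -285.238   53.912   53.631  179.291] [418.9 169.3]
   drawer z [ 501.479 -295.359   57.043   38.992   20.594]
   drawer z [526.093 134.798  55.475  30.474  89.35 ]
   drawer z [ 612.763 -279.973   52.812   52.536  179.291]

[ 619.144 -288.319   64.01    59.421    0.395] [244.  291.6]
[ 515.948 -318.731   57.649   16.674   28.047] [202.6 266.9]
[ 493.112 -296.282   62.453   40.298   19.736] [204.  252.5]
[526.99  153.498  52.235  47.95   78.945] [367.7 145.2]
   drawer z [ 627.025 -290.983   62.603   58.114    0.395]
   drawer z [ 526.099 -320.726   56.381   16.308   28.047]
   drawer z [ 503.765 -298.77    61.08    39.412   19.736]
   drawer z [536.898 141.118  51.086  46.895  78.945]
```

Call:
play_rows(
  commands=[
    [[-4.5,49.2,0,0,0,68.5,0],[-4.5,49.2,0,0,0,68.5,0],[-4.5,49.2,0,0,0,68.5,0],[-4.5,49.2,0,0,0,68.5,0],[-4.5,49.2,0,0,0,68.5,0],[-4.5,49.2,0,0,0,68.5,0],[-4.5,49.2,0,0,0,68.5,0],[-4.5,49.2,0,0,0,68.5,0],[-4.5,49.2,0,0,0,68.5,0],[-4.5,49.2,0,0,0,68.5,0],[-4.5,49.2,0,0,0,68.5,0],[-4.5,49.2,0,0,0,68.5,0],[-4.5,49.2,0,0,0,68.5,0],[-4.5,49.2,0,0,0,68.5,0],[-4.5,49.2,0,0,0,68.5,0],[-4.5,49.2,0,0,0,68.5,0],[-4.5,49.2,0,0,0,68.5,0],[-4.5,49.2,0,0,0,68.5,0]],
  ],
)

```text
clock: 30.73
tool_pos: [0.5187, -0.3448, 0.1745]
orientation: [180.0, -0.1, -68.5]
force: [-0.9, 0.5, 0.5]
opening: 0.0004
gripper_force: 0.0
```

Call:
play_rows(
  commands=[
    [[0,0,4,0,0,0,0],[0,0,8,0,0,0,0],[0,0,11,0,0,0,0],[0,0,12.6,0,0,0,0],[0,0,13.4,0,0,0,0],[0,0,13.4,0,0,0,0],[0,0,13.4,0,0,0,0]],
  ],
)

```text
clock: 31.32
tool_pos: [0.5192, -0.346, 0.0412]
orientation: [180.0, -0.1, -68.5]
force: [0.1, 0.2, 0.4]
opening: 0.0001
gripper_force: 0.0
```

Call:
play_rows(
  commands=[
    [[-1,0,0,0,0,0,0],[-1.8,0,0,0,0,0,0],[-2.4,0,0,0,0,0,0],[-3,0,0,0,0,0,0],[-3.6,0,0,0,0,0,0],[-4.2,0,0,0,0,0,0],[-4.8,0,0,0,0,0,0],[-5.4,0,0,0,0,0,0],[-6,0,0,0,0,0,0],[-6.6,0,0,0,0,0,0],[-7.2,0,0,0,0,0,0],[-7.8,0,0,0,0,0,0],[-8.4,0,0,0,0,0,0],[-9,0,0,0,0,0,0],[-9.6,0,0,0,0,0,0],[-9.6,0,0,0,0,0,0],[-9.6,0,0,0,0,0,0]],
  ],
)

```text
clock: 32.73
tool_pos: [0.4834, -0.2565, 0.0404]
orientation: [180.0, -0.1, -68.5]
force: [-0.5, -0.3, -0.7]
opening: 0.0002
gripper_force: 0.0
```

Run:
```python
from h import *
np.set_printoptions(precision=3,suppress=True)
s=snap('top','t12.png'); c=snap('scene','s12.png')
for q in (s,c):
  print()
  for b in blocks(q,.044,40): print(np.array(b[:5]),b[5])
a=cv2.resize(s['frame'][150:260,380:470,::-1],(360,440),interpolation=cv2.INTER_CUBIC)
b=cv2.resize(c['frame'][210:320,165:275,::-1],(440,440),interpolation=cv2.INTER_CUBIC)
cv2.imwrite('pics/d8.png',np.hstack([a,b]))
```

```text
[535.222 136.795  59.496  53.812  89.608] [270.6 199.5]
[ 616.616 -283.892   56.462   51.078   89.291] [418.7 168.4]

[ 619.068 -288.936   64.597   61.697    0.168] [243.7 292.6]
[ 502.378 -303.312   75.148   55.917   19.759] [203.9 258.9]
[529.084 139.612  78.291  69.23   89.981] [361.2 147.6]
```

View pics/d8.png

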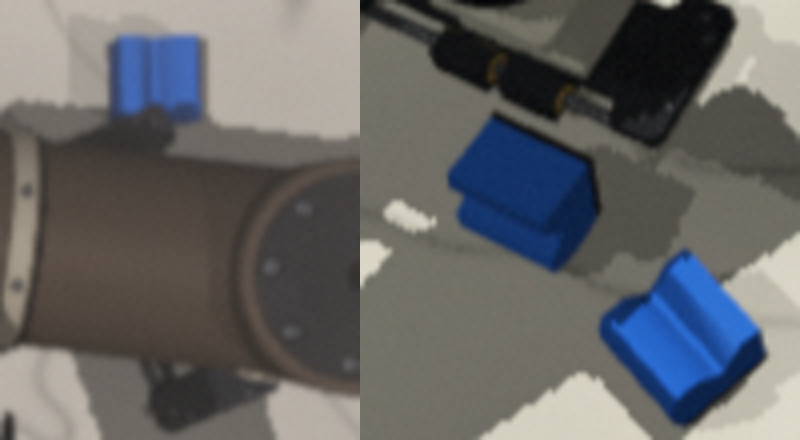

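C hasn't moved (right crop (525,190)) although the fingers swept over it. The closed tips evidently ride higher than the TCP, as they did at the handle, so I'll repeat lower.

Call:
play_rows(
  commands=[
    [[0,0,-4,0,0,0,0],[0,0,-8,0,0,0,0],[3,0,-8,0,0,0,0],[6,0,-8,0,0,0,0],[9,0,-8,0,0,0,0],[10,0,-8,0,0,0,0],[10,0,-5,0,0,0,0],[10,0,-2,0,0,0,0],[10,0,0.5,0,0,0,0],[10,0,1.5,0,0,0,0],[10,0,1.5,0,0,0,0],[10,0,1.5,0,0,0,0]],
  ],
)

```text
clock: 33.83
tool_pos: [0.52, -0.3501, 0.0257]
orientation: [179.9, -0.1, -68.6]
force: [-0.4, -0.8, 1.1]
opening: 0.0007
gripper_force: 0.0
```

Call:
play_rows(
  commands=[
    [[-1,0,0,0,0,0,0],[-1.8,0,0,0,0,0,0],[-2.4,0,0,0,0,0,0],[-3,0,0,0,0,0,0],[-3.6,0,0,0,0,0,0],[-4.2,0,0,0,0,0,0],[-4.2,0,0,0,0,0,0]],
  ],
)

```text
clock: 34.42
tool_pos: [0.5041, -0.3097, 0.0257]
orientation: [180.0, -0.1, -68.5]
force: [0.1, 0.5, -0.2]
opening: 0.0006
gripper_force: 0.0
```

Run:
```python
from h import *
np.set_printoptions(precision=3,suppress=True)
s=snap('top','t13.png'); c=snap('scene','s13.png'); o=get_obs()
print(w2px(c,o['tool_pos']),w2px(s,o['tool_pos']))
for q in (s,c):
  print()
  for b in blocks(q,.044,40): print(np.array(b[:5]),b[5])
a=cv2.resize(s['frame'][150:260,380:470,::-1],(360,440),interpolation=cv2.INTER_CUBIC)
b=cv2.resize(c['frame'][210:320,165:275,::-1],(440,440),interpolation=cv2.INTER_CUBIC)
cv2.imwrite('pics/d9.png',np.hstack([a,b]))
```

```text
[203.511 263.875] [427.557 208.553]

[535.752 135.779  60.077  52.836  93.432] [270.5 199.5]
[ 635.047 -284.451   50.873   19.883   89.298] [419.8 161.8]

[ 619.338 -288.645   64.079   61.571  179.628] [243.8 292.9]
[529.777 138.467  77.435  70.589  90.326] [361.7 147.4]
```

Call:
play_rows(
  commands=[
    [[-0.6,0,0,0,0,0,0],[-1.2,0,0,0,0,0,0],[-1.8,0,0,0,0,0,0],[-2.4,0,0,0,0,0,0],[-3,0,0,0,0,0,0],[-3.6,0,0,0,0,0,0],[-4,0,0,0,0,0,0],[-4,0,0,0,0,0,0],[-4,0,0,0,0,0,0],[0,0,0,0,0,0,0],[0,0,-4,0,0,0,0],[0,0,-8,0,0,0,0],[0,0,-12,0,0,0,0.5],[0,0,-15,0,0,0,1],[0,0,-15,0,0,0,1],[0,0,-15,0,0,0,1]],
  ],
)

```text
clock: 35.85
tool_pos: [0.5057, -0.3112, 0.1777]
orientation: [-179.8, -0.3, -68.6]
force: [-0.9, 0.3, -0.6]
opening: 0.0217
gripper_force: 0.0
```

Run:
```python
from h import *
np.set_printoptions(precision=3,suppress=True)
s=snap('top','t14.png'); c=snap('scene','s14.png')
for q in (s,c):
  print()
  for b in blocks(q,.044,40): print(np.array(b[:5]),b[5])
```

```text
[535.032 136.288  59.195  51.731  92.907] [270.5 199.5]

[ 618.29  -308.917   62.218   21.897  179.727] [236.3 298.6]
[ 618.944 -273.781   61.688   30.219  179.956] [250.4 287.9]
[ 491.167 -261.746   64.732   64.085  109.201] [216.1 244.5]
[527.856 140.418  77.508  66.76   90.763] [361.2 147. ]
```

Call:
play_rows(
  commands=[
    [[1.5,-11.2,0,0,0,22.1,1],[1.5,-11.2,0,0,0,22.1,1],[1.5,-11.2,0,0,0,22.1,1],[1.5,-11.2,0,0,0,22.1,1],[1.5,-11.2,0,0,0,22.1,1],[1.5,-11.2,0,0,0,22.1,1],[1.5,-11.2,0,0,0,22.1,1],[1.5,-11.2,0,0,0,22.1,1]],
  ],
)

```text
clock: 36.62
tool_pos: [0.6132, -0.2839, 0.1752]
orientation: [180.0, -0.1, -90.7]
force: [-0.5, 0.4, 0.0]
opening: 0.0832
gripper_force: 0.0
```

Call:
play_rows(
  commands=[
    [[0,-0.1,4,0,0,0,1],[0,-0.1,8,0,0,0,1],[0,-0.1,12,0,0,0,1],[0,-0.1,14,0,0,0,1],[0,-0.1,15.6,0,0,0,1],[0,-0.1,16.6,0,0,0,1],[0,-0.1,16.6,0,0,0,1],[0,-0.1,16.6,0,0,0,0],[0,-0.1,16.6,0,0,0,0],[0,-0.1,16.6,0,0,0,0],[0,-0.1,16.6,0,0,0,0],[0,-0.1,16.6,0,0,0,0],[0,-0.1,16.6,0,0,0,0],[0,-0.1,16.6,0,0,0,0],[0,-0.1,16.6,0,0,0,0]],
  ],
)

```text
clock: 37.87
tool_pos: [0.6159, -0.284, 0.0104]
orientation: [-179.9, -0.1, -90.7]
force: [-0.0, 1.5, 6.1]
opening: 0.0585
gripper_force: 30.0
```

Call:
play_rows(
  commands=[
    [[0,0,-2,0,0,0,0],[0,0,-5,0,0,0,0],[0,0,-8,0,0,0,0],[0,0,-11,0,0,0,0],[0,0,-14,0,0,0,0],[-3,0.3,-17,0,0,-5,0],[-6,0.6,-17,0,0,-10,0],[-9,0.9,-17,0,0,-15,0],[-12,1.2,-17,0,0,-20,0],[-15,1.5,-17,0,0,-25,0],[-18,1.8,-17,0,0,-30,0],[-21,2.1,-17,0,0,-35,0],[-24,2.4,-17,0,0,-40,0],[-27,2.7,-17,0,0,-45,0],[-30,3,-17,0,0,-50,0],[-33,3.3,-17,0,0,-55,0],[-35,3.5,-17,0,0,-60,0],[-36,3.6,-17,0,0,-60,0],[-36,3.6,-17,0,0,-60,0]],
  ],
)

```text
clock: 39.45
tool_pos: [0.5829, 0.0787, 0.1782]
orientation: [179.9, -0.0, -30.6]
force: [-0.1, -0.8, -1.8]
opening: 0.0585
gripper_force: 30.0
```

Call:
play_rows(
  commands=[
    [[-1.8,-2.6,0,0,0,-5,0],[-3.6,-5.2,0,0,0,-10,0],[-5.4,-7.8,0,0,0,-15,0],[-7.2,-10.4,0,0,0,-20,0],[-9,-13,0,0,0,-25,0],[-10.8,-15.6,0,0,0,-30,0],[-12.6,-18.3,0,0,0,-30.6,0],[-14,-20.4,0,0,0,-30.6,0],[-14.6,-21.2,0,0,0,-30.6,0],[-14.6,-21.2,0,0,0,-30.6,0],[-14.6,-21.2,0,0,0,-30.6,0]],
  ],
)

```text
clock: 40.37
tool_pos: [0.5659, 0.3329, 0.1774]
orientation: [179.8, 0.0, -0.1]
force: [-0.6, -1.3, -1.9]
opening: 0.0583
gripper_force: 30.0
```

Run:
```python
from h import *
np.set_printoptions(precision=3,suppress=True)
s=snap('top','t15.png'); c=snap('scene','s15.png'); print(get_obs()['opening'])
for q in (s,c):
  print()
  for b in blocks(q,.044,40): print(np.array(b[:5]),b[5])
  for b in blocks(q,.066,40): print('   drawer z',np.array(b[:5]))
```

```text
0.05862404677776356

[ 486.223 -255.832   55.785   54.854   19.908] [410.1 215.2]
[533.653 135.482  59.878  53.657  93.145] [270.8 200.3]
   drawer z [ 486.438 -251.167   54.646   53.734   19.908]
   drawer z [532.899 132.156  58.655  52.561  93.145]

[ 488.091 -257.318   64.44    55.828   20.111] [216.8 239.2]
[510.455 131.517  72.792  38.174 134.755] [356.2 145.2]
   drawer z [ 498.854 -260.663   63.023   54.6     20.111]
   drawer z [520.727 119.621  71.191  37.334 134.755]
```

Call:
play_rows(
  commands=[
    [[0,0,3,0,0,0,0],[0,0,6,0,0,0,0],[0,0,9,0,0,0,0],[0,0,11,0,0,0,0],[0,0,13,0,0,0,0],[0,0,14,0,0,0,0],[0,0,14.4,0,0,0,0],[0,0,14.4,0,0,0,0],[0,0,14.4,0,0,0,0]],
  ],
)

```text
clock: 41.22
tool_pos: [0.567, 0.3335, 0.0354]
orientation: [180.0, -0.1, -0.1]
force: [0.9, 0.2, -1.4]
opening: 0.0582
gripper_force: 30.0
```

```bash
cat >> h.py <<'E'
def front(s):
    h=cv2.cvtColor(s['frame'],cv2.COLOR_RGB2HSV); m=cv2.inRange(h,(45,40,20),(95,255,200))[60:320,160:300]
    v,u=np.nonzero(m); return len(v), px2w(s,np.median(u)+160,np.median(v)+60,.074)
E
python3 - <<'E'
from h import *
np.set_printoptions(precision=3,suppress=True)
s=snap('top','t16.png'); print(get_obs()['tool_pos'])
for n in ('top0','t6','t10','t11','t15','t16'):
  print(n,front({**s,'frame':cv2.imread(f'pics/{n}.png')[:,:,::-1].copy()}))
E
```

```text
[0.567 0.334 0.036]
top0 (637, array([0.6  , 0.238, 0.074]))
t6 (128, array([0.475, 0.116, 0.074]))
t10 (226, array([0.477, 0.331, 0.074]))
t11 (372, array([0.476, 0.234, 0.074]))
t15 (423, array([0.476, 0.194, 0.074]))
t16 (489, array([0.476, 0.216, 0.074]))
```

Call:
play_rows(
  commands=[
    [[0,0,0.3,0,0,0,0],[0,0,0.3,0,0,0,0],[0,0,0.3,0,0,0,0.76],[0,0,0.3,0,0,0,0.76],[0,0,0.3,0,0,0,0.76],[0,0,0.3,0,0,0,0.76],[0,0,0.3,0,0,0,0.76],[0,0,0.3,0,0,0,0.76],[0,0,-3,0,0,0,0.76],[0,0,-6,0,0,0,0.76],[0,0,-10,0,0,0,0.76],[0,0,-14,0,0,0,0.76],[0,0,-14,0,0,0,0.76],[0,0,-14,0,0,0,0.76]],
  ],
)

```text
clock: 42.43
tool_pos: [0.5673, 0.3348, 0.1776]
orientation: [-179.9, -0.3, -0.1]
force: [0.5, -0.2, -0.7]
opening: 0.0664
gripper_force: 0.0
```

Call:
play_rows(
  commands=[
    [[-8,59.2,0,0,0,69.7,1],[-8,59.2,0,0,0,69.7,1],[-8,59.2,0,0,0,69.7,1],[-8,59.2,0,0,0,69.7,1],[-8,59.2,0,0,0,69.7,1],[-8,59.2,0,0,0,69.7,1],[-8,59.2,0,0,0,69.7,1],[-8,59.2,0,0,0,69.7,1],[-8,59.2,0,0,0,69.7,1],[-8,59.2,0,0,0,69.7,1],[-8,59.2,0,0,0,69.7,1],[-8,59.2,0,0,0,69.7,1],[-8,59.2,0,0,0,69.7,1],[-8,59.2,0,0,0,69.7,1],[-8,59.2,0,0,0,69.7,1],[-8,59.2,0,0,0,69.7,1],[-8,59.2,0,0,0,69.7,1],[-8,59.2,0,0,0,69.7,1],[-8,59.2,0,0,0,69.7,1],[-8,59.2,0,0,0,69.7,1]],
  ],
)

```text
clock: 44.1
tool_pos: [0.4855, -0.2572, 0.1751]
orientation: [180.0, -0.1, -69.7]
force: [0.0, 0.4, -0.9]
opening: 0.0878
gripper_force: 0.0
```

Run:
```python
from h import *
np.set_printoptions(precision=3,suppress=True)
s=snap('top','t17.png'); c=snap('scene','s17.png'); print(get_obs()['tool_pos'])
for q in (s,c):
  print()
  for b in blocks(q,.044,40): print(np.array(b[:5]),b[5])
  for b in blocks(q,.066,40): print('   drawer z',np.array(b[:5]))
a=cv2.resize(s['frame'][140:240,160:310,::-1],(450,300),interpolation=cv2.INTER_CUBIC)
b=cv2.resize(c['frame'][50:210,325:500,::-1],(328,300),interpolation=cv2.INTER_CUBIC)
cv2.imwrite('pics/d10.png',np.hstack([a,b]))
```

```text
[ 0.486 -0.257  0.175]

[536.605 136.788  59.706  50.941  89.35 ] [270.6 199. ]
[572.995 339.682  62.905  51.142  89.335] [198.9 187.1]
   drawer z [535.791 133.436  58.487  49.901  89.35 ]
   drawer z [571.438 332.187  61.62   50.098  89.336]

[ 494.068 -279.553   60.408   21.361   19.917] [210.7 248. ]
[ 483.959 -246.743   62.658   31.864   19.575] [220.2 235.2]
[527.217 143.235  71.06   64.679  90.807] [362.8 145.4]
[565.726 345.663  75.72   62.514  91.158] [431.1 109.2]
   drawer z [ 504.7   -282.409   59.08    20.891   19.917]
   drawer z [ 494.814 -250.321   61.28    31.163   19.575]
   drawer z [537.12  131.08   69.497  63.257  90.807]
   drawer z [574.782 329.057  74.055  61.139  91.158]
```

View pics/d10.png

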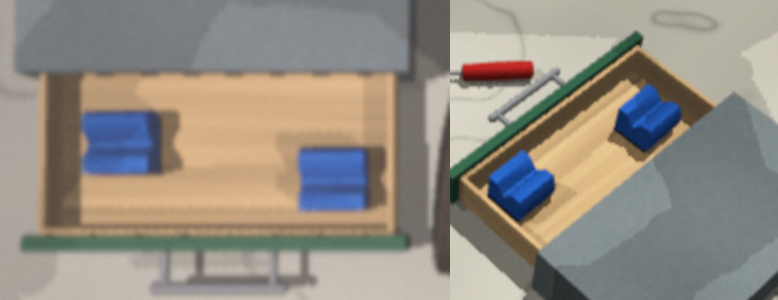

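Both saddles in the drawer stand groove-up, at left-crop (120,142) and (333,180). C next.

Call:
play_rows(
  commands=[
    [[0,0,4,0,0,0,1],[0,0,8,0,0,0,1],[0,0,12,0,0,0,1],[0,0,14,0,0,0,1],[0,0,15.6,0,0,0,1],[0,0,16.5,0,0,0,1],[0,0,16.5,0,0,0,1],[0,0,16.5,0,0,0,0],[0,0,16.5,0,0,0,0],[0,0,16.5,0,0,0,0],[0,0,16.5,0,0,0,0],[0,0,16.5,0,0,0,0],[0,0,16.5,0,0,0,0],[0,0,16.5,0,0,0,0],[0,0,16.5,0,0,0,0]],
  ],
)

```text
clock: 45.45
tool_pos: [0.4855, -0.2587, 0.011]
orientation: [-180.0, -0.1, -69.8]
force: [-1.2, 0.8, 6.0]
opening: 0.0573
gripper_force: 30.0
```

Call:
play_rows(
  commands=[
    [[0,0,-2,0,0,0,0],[0,0,-6,0,0,0,0],[0,0,-10,0,0,0,0],[0,0,-14,0,0,0,0],[-3,-1.7,-16.5,0,0,-5,0],[-6,-3.4,-16.5,0,0,-10,0],[-9,-5.1,-16.5,0,0,-15,0],[-12,-6.7,-16.5,0,0,-20,0],[-15,-8.4,-16.5,0,0,-25,0],[-18,-10.1,-16.5,0,0,-30,0],[-21,-11.8,-16.5,0,0,-35,0],[-24,-13.5,-16.5,0,0,-40,0],[-27,-15.2,-16.5,0,0,-45,0],[-30,-16.9,-16.5,0,0,-50,0],[-33,-18.6,-16.5,0,0,-55,0],[-36,-20.3,-16.5,0,0,-60,0],[-39,-22,-16.5,0,0,-65,0],[-42,-23.6,-16.5,0,0,-69.8,0],[-43.4,-24.4,-16.5,0,0,-69.8,0],[-43.4,-24.4,-16.5,0,0,-69.8,0]],
  ],
)

```text
clock: 47.12
tool_pos: [0.5642, 0.2367, 0.1731]
orientation: [179.9, 0.0, 0.1]
force: [0.4, -0.6, -3.2]
opening: 0.0571
gripper_force: 30.0
```

Call:
play_rows(
  commands=[
    [[0,0.3,2,0,0,0,0],[0,0.3,5,0,0,0,0],[0,0.3,8,0,0,0,0],[0,0.3,10,0,0,0,0],[0,0.3,12,0,0,0,0],[0,0.3,13.4,0,0,0,0],[0,0.3,14,0,0,0,0],[0,0.3,14,0,0,0,0],[0,0.3,14,0,0,0,0]],
  ],
)

```text
clock: 47.87
tool_pos: [0.5642, 0.2296, 0.0343]
orientation: [179.9, 0.0, -0.0]
force: [-0.0, -0.2, -3.0]
opening: 0.0565
gripper_force: 30.0
```

Call:
play_rows(
  commands=[
    [[0,0,0.1,0,0,0,0],[0,0,0.1,0,0,0,0.76],[0,0,0.1,0,0,0,0.76],[0,0,0.1,0,0,0,0.76],[0,0,0.1,0,0,0,0.76],[0,0,0.1,0,0,0,0.76],[0,0,0.1,0,0,0,0.76],[0,0,-3,0,0,0,0.76],[0,0,-6,0,0,0,0.76],[0,0,-10,0,0,0,0.76],[0,0,-14,0,0,0,0.5],[0,0,-14,0,0,0,0],[0,0,-14,0,0,0,0]],
  ],
)

```text
clock: 48.95
tool_pos: [0.5656, 0.2314, 0.1778]
orientation: [-179.9, -0.3, 0.0]
force: [-0.2, 0.1, -1.2]
opening: 0.0519
gripper_force: 0.0
```

Call:
play_rows(
  commands=[
    [[-4,-0.9,0,0,0,0,0],[-8,-0.9,0,0,0,0,0],[-12,-0.9,0,0,0,0,0],[-16,-0.9,0,0,0,0,0],[-16.3,-0.9,0,0,0,0,0],[-16.3,-0.9,0,0,0,0,0],[-16.3,-0.9,0,0,0,0,0],[-16.3,-0.9,0,0,0,0,0]],
  ],
)

```text
clock: 49.62
tool_pos: [0.4019, 0.2395, 0.174]
orientation: [179.9, -0.0, 0.0]
force: [0.6, 1.1, -0.4]
opening: 0.0016
gripper_force: 0.0
```

Run:
```python
from h import *
np.set_printoptions(precision=3,suppress=True)
s=snap('top','t18.png'); c=snap('scene','s18.png'); print(get_obs()['tool_pos'],front(s))
for q in (s,c):
  print()
  for b in blocks(q,.066,30): print('   drawer z',np.array(b[:5]),b[5])
a=cv2.resize(s['frame'][140:290,160:310,::-1],(420,420),interpolation=cv2.INTER_CUBIC)
b=cv2.resize(c['frame'][50:210,325:470,::-1],(380,420),interpolation=cv2.INTER_CUBIC)
cv2.imwrite('pics/d11.png',np.hstack([a,b]))
```

```text
[0.402 0.239 0.174] (441, array([0.479, 0.227, 0.074]))

   drawer z [537.125 133.43   58.293  52.782  89.608] [270.4 198.7]
   drawer z [564.647 227.742  58.818  50.038  89.338] [236.2 189. ]
   drawer z [572.89  330.66   64.054  53.157  90.134] [198.9 186.3]

   drawer z [536.546 131.71   67.212  59.053  89.643] [362.8 145.1]
   drawer z [566.588 226.057  69.189  56.205  90.197] [400.5 130.5]
   drawer z [574.337 329.91   72.308  56.865  91.131] [431.4 108.8]
```

View pics/d11.png

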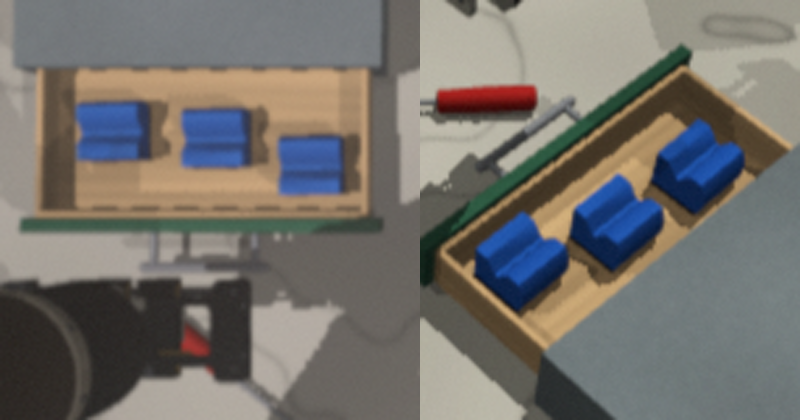

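All three stand groove-up in the drawer, at left-crop (113,130), (216,138) and (310,165), and the driver is clear. Now to shut it.

Call:
play_rows(
  commands=[
    [[0,0,4,0,0,0,0],[0,0,8,0,0,0,0],[0,0,11,0,0,0,0],[0,0,13,0,0,0,0],[0,0,14.5,0,0,0,0],[0,0,15.2,0,0,0,0],[0,0,15.2,0,0,0,0],[0,0,15.2,0,0,0,0]],
  ],
)

```text
clock: 50.38
tool_pos: [0.4018, 0.2389, 0.0222]
orientation: [179.8, 0.0, -0.0]
force: [-0.8, 0.2, -0.1]
opening: 0.0006
gripper_force: 0.0
```

Call:
play_rows(
  commands=[
    [[0.8,0,0,0,0,0,0],[1.6,0,0,0,0,0,0],[2.4,0,0,0,0,0,0],[3.2,0,0,0,0,0,0],[4,0,0,0,0,0,0],[4.8,0,0,0,0,0,0],[5.6,0,0,0,0,0,0],[6.4,0,0,0,0,0,0],[7.2,0,0,0,0,0,0],[8,0,0,0,0,0,0],[8.8,0,0,0,0,0,0],[9.6,0,0,0,0,0,0],[10.4,0,0,0,0,0,0],[11.2,0,0,0,0,0,0],[12,0,0,0,0,0,0],[12.8,0,0,0,0,0,0],[13.6,0,0,0,0,0,0],[14,0,0,0,0,0,0],[14,0,0,0,0,0,0]],
  ],
)

```text
clock: 51.97
tool_pos: [0.5427, 0.2395, 0.0224]
orientation: [179.9, -0.1, 0.0]
force: [0.3, 0.8, 0.6]
opening: 0.0002
gripper_force: 0.0
```

Run:
```python
from h import *
s=snap('top','t19.png'); o=get_obs(); print(o['tool_pos'],o['force'],front(s))
```

```text
[0.54201417 0.23935672 0.02231329] [-0.06731742 -0.74157575 -1.55677301] (335, array([0.5994265 , 0.17735042, 0.074     ]))
```

Call:
play_rows(
  commands=[
    [[0.4,0,0,0,0,0,0],[0.8,0,0,0,0,0,0],[1.2,0,0,0,0,0,0],[1.6,0,0,0,0,0,0],[1.9,0,0,0,0,0,0],[2.1,0,0,0,0,0,0],[2.2,0,0,0,0,0,0],[2.2,0,0,0,0,0,0]],
  ],
)

```text
clock: 52.68
tool_pos: [0.5637, 0.2392, 0.0224]
orientation: [179.9, -0.0, 0.0]
force: [0.4, -0.2, 0.8]
opening: 0.0003
gripper_force: 0.0
```

Call:
play_rows(
  commands=[
    [[0.1,0,0,0,0,0,0],[0.2,0,0,0,0,0,0],[0.3,0,0,0,0,0,0],[0.3,0,0,0,0,0,0]],
  ],
)

```text
clock: 53.02
tool_pos: [0.5665, 0.2392, 0.0224]
orientation: [179.9, -0.0, 0.0]
force: [-0.1, -0.0, -0.3]
opening: 0.0006
gripper_force: 0.2
```

Call:
play_rows(
  commands=[
    [[0.1,0,0,0,0,0,0],[0.2,0,0,0,0,0,0],[0.3,0,0,0,0,0,0],[0.3,0,0,0,0,0,0]],
  ],
)

```text
clock: 53.35
tool_pos: [0.5672, 0.239, 0.0223]
orientation: [179.9, 0.2, 0.0]
force: [-10.1, 2.5, 6.5]
opening: 0.0003
gripper_force: 5.8
```

Run:
```python
from h import *
s=snap('top','t20.png'); o=get_obs(); print(o['tool_pos'],o['force'],front(s))
```

```text
[0.56727467 0.23902664 0.02228465] [-10.56851756   2.97045448   5.71550827] (426, array([0.62425983, 0.17172074, 0.074     ]))
```

The drawer is at its stop, with a 10 N reaction and the front 24 mm in from its starting place. Backing off.

Call:
play_rows(
  commands=[
    [[-1,0,0,0,0,0,0],[-3,0,0,0,0,0,0],[-6,0,0,0,0,0,0],[-8,0,0,0,0,0,0],[-8,0,-4,0,0,0,0],[-8,0,-8,0,0,0,0],[-8,0,-12,0,0,0,0],[-8,0,-16,0,0,0,0],[-8,0,-18,0,0,0,0],[-8,0,-18,0,0,0,0],[-8,0,-18,0,0,0,0],[-8,0,-18,0,0,0,0],[-8,0,-18,0,0,0,0]],
  ],
)

```text
clock: 54.48
tool_pos: [0.4885, 0.2388, 0.2011]
orientation: [179.8, 0.1, 0.0]
force: [0.7, -0.3, -0.2]
opening: 0.0003
gripper_force: 0.0
```

Run:
```python
from h import *
s=snap('top','t21.png'); c=snap('scene','s21.png'); print(front(s),get_obs()['force'])
for q in (s,c): print(len(blocks(q,.058,60)))
# fixed objects unmoved: compare patches start/now
a=cv2.imread('pics/scene0.png').astype(int);b=cv2.imread('pics/s21.png').astype(int)
for n,(u0,u1,v0,v1) in dict(can=(360,402,235,296),lock=(288,340,308,362)).items():
    print(n,abs(a-b)[v0:v1,u0:u1].mean())
r=lambda f:np.argwhere((f[:,:,2]>120)&(f[:,:,1]<60)&(f[:,:,0]<60))
for f in(a,b): q=r(f[60:120,280:400]); print(len(q),q.mean(0))
```

```text
(857, array([0.62503697, 0.23529338, 0.074     ])) [-0.08301133 -0.27734681  0.12486653]
0
0
can 3.255529534218059
lock 3.5960351377018043
152 [25.15789474 71.57236842]
150 [25.34       71.18666667]
```

The drawer is shut, no saddles remain on the bench, and the can, padlock and driver are unmoved. Handing in.

```bash
python3 -c "
from plant import close_job
print(close_job())"
```

```text
the job is handed in; nothing more can be done
None
```

The job is handed in: all three blue saddle blocks were seen on their feet, groove up, in the drawer before it was pushed fully shut, and the spray can, padlock and screwdriver are where they started.

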